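# Index the parts carousel and drop in the big nut

### The arm

A 6-joint arm with a two-finger parallel gripper is mounted at the origin on the work surface; the furniture and walls round the work are solid. World frame = base frame: x ahead of the robot, y to its left, z up, the work surface at z = 0. Lengths are in m, angles in rad, forces in N, time in s.
With the tool pointing down it reaches from about 0.275 to 0.85 m from the base axis. Payload 5.2 kg.
Tool frame: the origin (TCP) lies midway between the tips of the shut fingers; the grasp point (between the pads) lies 19 mm behind it; x points along the fingers, z is the direction in which the jaws open and shut, and the axes are right-handed (so a half turn about x gives the same grasp; the last joint's range is limited). The gripper opens to 85 mm and grips with 20 to 120 N. Pads are 22 mm wide; open, the fingers measure 114 mm over their backs; the gripper's body (76 mm by 85 mm) begins 54 mm behind the grasp point. The pads swing forward as they close: fully open they stand 13 mm farther back than shut.
Start: joints at [-0.203, 0.259, 1.535, -0, 1.348, -0.203], TCP at [0.55, 0, 0.231] pointing down, gripper open.
Joint ranges: [-3.14, 3.14], [-0.91, 2.08], [0.19, 2.58], [-1.22, 4.36], [0.22, 2.71], [-3.12, 3.12]. Speed limits (rad/s): [2.57, 2.57, 3.14, 3.14, 3.14, 3.14].

### API

Orientations are given as a unit quaternion [x, y, z, w].
In Python, from cell import manip gives the robot as it stands.
- The arm moves only by the shell command python3 -m pendant 'ROWS' [FORCE]. ROWS is text: rows parted by semicolons, each of 7 numbers parted by spaces: the shift along the tool's x, y, z in cm, then the turn, a rotation vector about the tool's x, y, z in degrees, then the closure in counts, from 0 (fully open) to 255 (shut). In form: dx dy dz ax ay az grip; .... A call has 1 to 5 rows; each row shifts and turns the commanded pose from where the row before left it, along the tool's axes as they then stand; what a row does not reach is not made up. A row lasts 1/10 s, in which the tool goes at most 50 mm and 8.59 degrees, less where a joint would pass 70% of its speed; a pose out of reach is approached as far as the arm can. A call with a gripper value outside its range is refused whole. The fingers move at their own pace and stop on an object; FORCE is the grip in N (left out, the last holds). Time passes only in rows, so rows that do not move let the fingers close. It gives the time, the measured TCP pose, the force and the opening at its end, in the units of the state.
- manip.get_obs(): the state, without advancing time (a new reading comes with each control period).
- manip.read_camera(name): name is "scene" or "side" or "wrist"; returns a dict with "frame" (400x640x3 uint8, red, green, blue), "depth" (400x640 float32, m along the optical axis (not along the pixel's ray), 0 where there is no reading), "fovy" (degrees; the focal length in pixels is half the picture's height over the tangent of half this angle, whatever the lens; pixels are square), "cx", "cy" (the principal point, pixels), "origin" and "attitude" of the camera in the world; the wrist camera has in their place "tool_from_camera" (4x4, takes a point from camera to tool coordinates, whose origin is the TCP and whose axes are the tool frame's). Camera axes: x right, y down, z forward; pixel columns grow to the right and rows downward; lengths in m; the calibration is good to about 2 mm. A picture is of the moment at which its call begins: read the wrist's pose just before it.
- manip.hand_in(): hands the job in, once; it reports no verdict.
The state is a dict: "t": time; "q": joint angles; "qvel": joint speeds; "joint_efforts": joint torques, N m; "position": TCP position; "eef_rot": TCP orientation; "force": force on the tool from outside, world axes, zero at the start; "wrist_torque": the same for the moment, N m; "width": opening from 0.0 (shut) to 1.0 (fully open).
Only numpy, scipy, OpenCV 4.12 (cv2) and the standard library are available. Lean on these libraries where they do the work, as an engineer would, in place of code of your own. Each camera call takes 0.05 s, during which the arm holds its last target.

### The job

Turn the parts carousel by its black knob until the green bin stands squarely under the window in the clear cover. Then take the big dark hex nut from the grey mat and drop it through the window so that it comes to rest in the green bin, leaving the green bin under the window.

Things in the scene. Friction and masses are not known exactly. Their poses are not given: they have to be found in the camera images.
- knob (a point): Black bar knob on the carousel's vertical axis, above the clear cover, turns with the bins. Bar 16 mm thick (x), 52 long (y), 40 high; point on the axis, 16 mm below the bar's top, 30 above the cover. -x points to the green bin. Light friction (0.06 N m), stays put. Starts 0.6 to 1.25 rad counter-clockwise (from above) of green bin under window: turn clockwise by that angle.
- green_bin (a point): Green open bin, one of four square bins (green, red, blue, white) 90 degrees apart on the wheel under the clear cover; the green one is empty, the others hold parts. Inside 60 x 60 mm, 33 mm deep, walls 3 mm. Point: centre of its inner floor, 68 mm from the knob's axis, 41 mm below the cover's top; x radial, z up.
- window (a point): Black-edged square loading window, 64 x 64 mm, in the carousel's clear fixed cover (215 x 215 x 4 mm, top 62 mm above the bench; black edge 2 mm higher). Point: centre of the window at the cover's top, 68 mm from the knob's axis; -x points level from knob to window. Does not move during the job.
- nut (a point): Big dark hex nut lying flat on the light grey mat (120 x 280 mm, 3 mm thick) in a row, in any order, with a smaller pale nut and a round spacer ring that are not wanted, about 90 mm apart. 24 mm across the flats (along x; flats also at 60 degree steps), 28 mm across corners (y), 13 mm high, about 20 g. Point: its centre, 6.5 mm above the mat.

How it is judged:
On the way:
1. the green bin is under the window (centres within 14 mm, seen from above) (horizontal distance between green_bin and window below 0.014 m), for 0.2 s.
At the end, for the whole second after the job is handed in: The big nut lies at rest inside the green bin (its centre inside the bin's walls and less than 22 mm above the bin's floor), and the green bin stands under the window, centres within 14 mm seen from above (horizontal distance between green_bin and window below 0.014 m and x of nut in the frame of green_bin between -0.03 and 0.03 m and y of nut in the frame of green_bin between -0.03 and 0.03 m and z of nut in the frame of green_bin between 0 and 0.022 m and linear speed of big_nut below 0.02 m/s); the robot touches nothing.
It also fails if it takes over 48 s, if anything falls off the work surface, if the arm or the gripper's body presses on something with over 40 N, if the wrist force passes 120 N, or if a joint passes its speed limit or range.

## Working session

There is one attempt and no reset: what is moved stays moved. The work goes in short steps, Python scripts to look and compute and a shell command to move; the robot and the scene stay as the last step left them, time stands still between calls to the robot, and variables do not carry over. Pictures are saved under pics/ and viewed, and the job is handed in when it is done.

```bash
mkdir -p pics; ls
cat > h.py <<'E'
import numpy as np, cv2
from cell import manip
from scipy.spatial.transform import Rotation as R
def cam(n):
    o=manip.get_obs(); c=manip.read_camera(n)
    f=200/np.tan(np.radians(c['fovy'])/2)
    if n=='wrist':
        T=np.eye(4);T[:3,:3]=R.from_quat(o['eef_rot']).as_matrix();T[:3,3]=o['position']
        T=T@np.array(c['tool_from_camera'])
    else:
        T=np.eye(4);a=np.array(c['attitude'])
        T[:3,:3]=a if a.shape==(3,3) else R.from_quat(a).as_matrix();T[:3,3]=c['origin']
    c['T']=T;c['f']=f
    return c
def ray(c,u,v,z):
    d=c['T'][:3,:3]@np.array([(u-c['cx'])/c['f'],(v-c['cy'])/c['f'],1]);o=c['T'][:3,3]
    return o+d*(z-o[2])/d[2]
def dep(c,u,v):
    D=c['depth'][int(v),int(u)]
    return c['T'][:3,3]+c['T'][:3,:3]@(np.array([(u-c['cx'])/c['f'],(v-c['cy'])/c['f'],1])*D)
def proj(c,p):
    q=c['T'][:3,:3].T@(np.array(p)-c['T'][:3,3]);return q[0]/q[2]*c['f']+c['cx'],q[1]/q[2]*c['f']+c['cy']
def save(c,n): cv2.imwrite('pics/'+n+'.png',c['frame'][:,:,::-1])
E
python3 - <<'E'
from h import *
o=manip.get_obs();print(o['t'],o['position'],o['eef_rot'],R.from_quat(o['eef_rot']).as_matrix().round(3))
for n in ['scene','side','wrist']:
    c=cam(n);save(c,n+'0');print(n,c['T'].round(3),c['f'],c['cx'],c['cy'])
    np.save(n+'0.npy',c,allow_pickle=True)
E
```

```text
pics
0.0 [5.49465936e-01 1.22443428e-04 2.30462142e-01] [1.34195303e-04 7.07748933e-01 1.25890664e-04 7.06464022e-01] [[-0.002  0.     1.   ]
 [ 0.     1.    -0.   ]
 [-1.     0.    -0.002]]
scene [[ 0.578 -0.519  0.63  -0.222]
 [-0.816 -0.376  0.438 -0.442]
 [ 0.01  -0.767 -0.641  0.773]
 [ 0.     0.     0.     1.   ]] 384.0071218167841 320.42283738393417 197.0933139960217
side [[-0.978 -0.119  0.171  0.306]
 [-0.208  0.626 -0.752  0.706]
 [-0.018 -0.771 -0.637  0.644]
 [ 0.     0.     0.     1.   ]] 417.6357498120474 328.04328834621407 200.293760572992
wrist [[ 1.     0.001 -0.001  0.549]
 [ 0.    -0.95  -0.311  0.08 ]
 [-0.001  0.311 -0.95   0.374]
 [ 0.     0.     0.     1.   ]] 315.0636312341205 324.5632664850303 199.48709869961976
```

View pics/scene0.png

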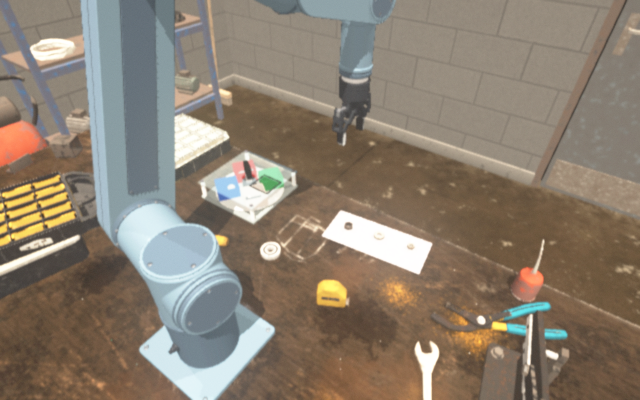

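View pics/side0.png

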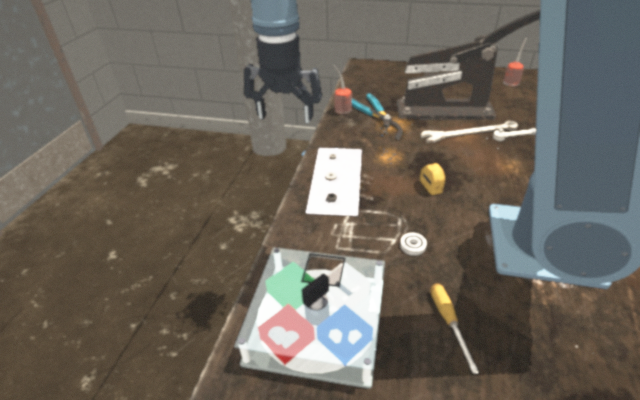

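View pics/wrist0.png

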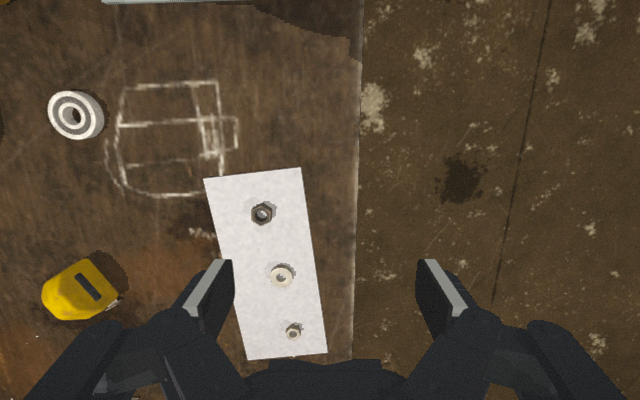

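The scene and side views show the carousel to the robot's left, with the window (black frame, side ~(330,270)) near the mat. In the wrist view the dark nut is at (262,213). I'll zoom in on the carousel and measure.

Run:
```python
from h import *
s=np.load('side0.npy',allow_pickle=True).item();a=s['frame'][235:385,230:395,::-1]
cv2.imwrite('pics/crop_side0.png',cv2.resize(a,None,fx=4,fy=4,interpolation=cv2.INTER_CUBIC)[:600])
s2=np.load('scene0.npy',allow_pickle=True).item();a=s2['frame'][145:225,190:305,::-1]
cv2.imwrite('pics/crop_scene0.png',cv2.resize(a,None,fx=6,fy=6,interpolation=cv2.INTER_CUBIC))
w=np.load('wrist0.npy',allow_pickle=True).item()
print('nut',ray(w,262,213,.016))
print('green',[ray(s,293,284,.06)])
for p in [(317,290),(318,280)]: print(ray(s,*p,.1),dep(s,*p))
g=cv2.cvtColor(w['frame'],cv2.COLOR_RGB2GRAY)[190:240,235:290]
cv2.imwrite('pics/crop_nut.png',cv2.resize(w['frame'][190:240,235:290,::-1],None,fx=10,fy=10,interpolation=cv2.INTER_CUBIC))
```

```text
nut [ 0.47308181 -0.05411967  0.016     ]
green [array([0.47570269, 0.25626914, 0.06      ])]
[0.42241863 0.29141065 0.1       ] [0.42271351 0.29035804 0.09861926]
[0.42550027 0.27090619 0.1       ] [0.42405037 0.27619722 0.10661363]
```

View pics/crop_side0.png

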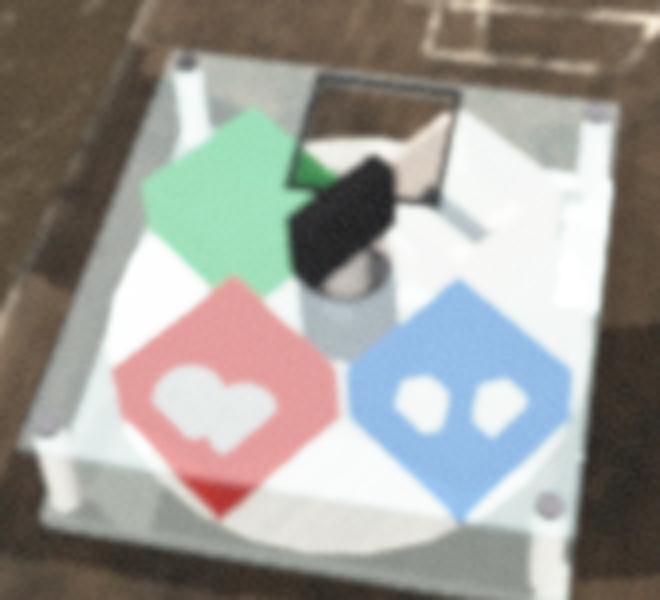

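View pics/crop_scene0.png

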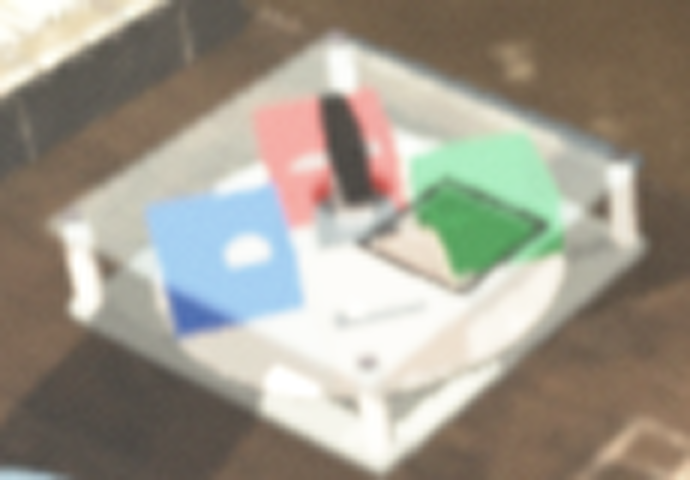

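View pics/crop_nut.png

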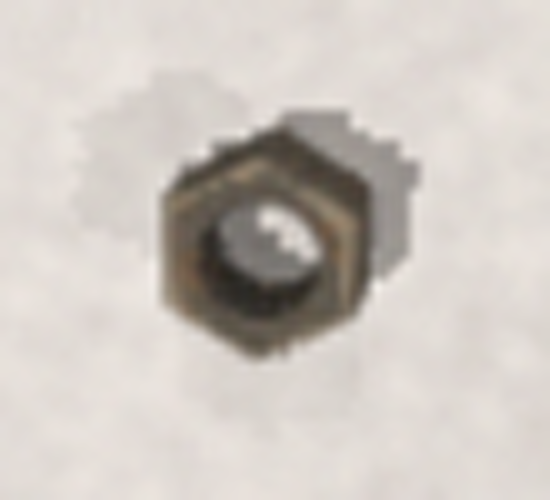

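Run:
```python
from h import *
s=np.load('side0.npy',allow_pickle=True).item();s2=np.load('scene0.npy',allow_pickle=True).item()
for c,P in ((s,[(310,253.75),(345.5,258.75),(339.5,285.75),(302,281.25)]),(s2,[(264.2,174.7),(281.7,183),(267.5,193.7),(250.3,185.3)])):
    Q=np.array([ray(c,*p,.063) for p in P]);print(Q[:,:2].round(4).tolist(),Q.mean(0))
for c,(u0,u1,v0,v1) in ((s,(295,335,268,312)),(s2,(235,262,155,185))):
    v,u=np.mgrid[v0:v1,u0:u1];v=v.ravel();u=u.ravel()
    m=(c['frame'][v,u].max(1)<70)&(c['depth'][v,u]>0)
    P=np.array([dep(c,a,b) for a,b in zip(u[m],v[m])]);P=P[(P[:,2]>.075)&(P[:,2]<.115)]
    print(len(P),P.mean(0),P[:,2].max());T=P[P[:,2]>.102]
    if len(T)>3:
        e=np.linalg.svd(T[:,:2]-T[:,:2].mean(0))[2];print('top',T.mean(0),e[0],np.degrees(np.arctan2(e[0][1],e[0][0])), np.ptp((T[:,:2]-T[:,:2].mean(0))@e.T,axis=0))
```

```text
[[0.4628, 0.1825], [0.3946, 0.1821], [0.3938, 0.2465], [0.4608, 0.2495]] [0.4280018  0.21515666 0.063     ]
[[0.4613, 0.2461], [0.4608, 0.1756], [0.3974, 0.1765], [0.3972, 0.2441]] [0.42918274 0.21058793 0.063     ]
459 [0.42624981 0.28935312 0.0970728 ] 0.10873892562773513
top [0.42721413 0.28661281 0.10597666] [0.56838724 0.82276117] 55.36216074473178 [0.04668606 0.01502012]Traceback (most recent call last):
  File "<stdin>", line 8, in <module>
IndexError: too many indices for array: array is 1-dimensional, but 2 were indexed
```

```bash
python3 -m pendant '0 4.4 -2.1 0 0 0 0; 0 4.4 -2.1 0 0 0 0; 0 4.4 -2.1 0 0 0 0; 0 4.4 -2.1 0 0 0 0; 0 4.4 -2.1 0 0 0 0' 40; python3 -m pendant '0 4.0 -1.7 0 0 0 0; 0 0 0 0 0 0 0; 0 0 0 0 0 0 0'
python3 - <<'E'
from h import *
c=cam('wrist');save(c,'wrist1');np.save('wrist1.npy',c,allow_pickle=True);print(manip.get_obs()['t'],c['T'].round(3))
E
```

```text
t: 0.65
position: [0.4438, 0.2214, 0.2312]
eef_rot: [0.0, 0.707, -0.0, 0.707]
force: [0.3, 0.5, -0.2]
width: 0.999
t: 0.95
position: [0.4274, 0.2607, 0.2311]
eef_rot: [-0.001, 0.707, 0.001, 0.707]
force: [-0.5, -0.2, -1.2]
width: 1.0
1.0 [[ 1.     0.003  0.001  0.427]
 [ 0.003 -0.95  -0.312  0.341]
 [ 0.     0.312 -0.95   0.374]
 [ 0.     0.     0.     1.   ]]
```

View pics/wrist1.png

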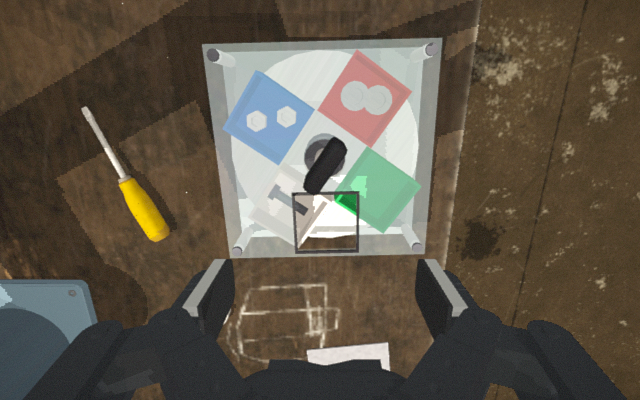

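The wrist view shows the knob bar at about (325,165), the window frame at (293–358,192–252) and the green bin at (378,190).

```bash
python3 - <<'E'
from h import *
c=np.load('wrist1.npy',allow_pickle=True).item();F=c['frame']
m=(F.max(2)<75).astype(np.uint8)
sub=np.zeros_like(m);sub[130:256,285:368]=m[130:256,285:368]
n,l,st,ce=cv2.connectedComponentsWithStats(sub)
for i in range(1,n):
    if st[i,4]>40: print(i,st[i],ce[i])
# knob top by depth
v,u=np.mgrid[130:200,295:355];v=v.ravel();u=u.ravel()
P=np.array([dep(c,a,b) for a,b in zip(u,v)]);k=(P[:,2]>.1)&(P[:,2]<.12);print(k.sum())
pts=np.c_[u,v][k].astype(np.float32);print('z',np.median(P[k][:,2]))
W=np.array([ray(c,a,b,.108)[:2] for a,b in pts]);r=cv2.minAreaRect((W*1000).astype(np.float32));print('rect mm',r)
e=np.linalg.svd(W-W.mean(0))[2][0];print('mean',W.mean(0),np.degrees(np.arctan2(e[1],e[0])))
for (a,b) in [(293,193),(358,192),(358,252),(296,252)]: print(ray(c,a,b,.064)[:2])
cc=[(203,44),(442,38),(424,254),(230,257)]
Q=np.array([ray(c,*p,.062)[:2] for p in cc]);print('cover',Q.round(4).tolist(),Q.mean(0))
h=cv2.cvtColor(F,cv2.COLOR_RGB2HSV);g=cv2.inRange(h,(50,50,60),(85,255,255));g[:, :320]=0;g[:140]=0;g[240:]=0;g[:,425:]=0
q=max(cv2.findContours(g,0,2)[0],key=cv2.contourArea);print('greenpx',cv2.minAreaRect(q))
W=np.array([ray(c,a,b,.054)[:2]*1000 for a,b in q[:,0]],np.float32);r=cv2.minAreaRect(W);print('green',r)
E
python3 - <<'E'
import cv2
a=cv2.imread('pics/wrist1.png')[30:270,195:450];cv2.imwrite('pics/crop_w1.png',cv2.resize(a,None,fx=2.5,fy=2.5,interpolation=cv2.INTER_CUBIC))
E
```

```text
1 [ 304  137   43   58 1217] [324.66392769 165.91618735]
24 [297 225  62  28 139] [335.78417266 247.94964029]
1081
z 0.10804763186645583
rect mm ((426.51422119140625, 281.7418518066406), (51.588348388671875, 16.2335262298584), 55.91333770751953)
mean [0.42682615 0.28223002] -123.80199985709946
[0.39457796 0.24605753]
[0.46144998 0.24735444]
[0.46395414 0.17866685]
[0.39598244 0.17844365]
cover [[0.3175, 0.385], [0.5314, 0.3906], [0.5373, 0.1754], [0.3224, 0.171]] [0.42715261 0.28049367]
greenpx ((375.9046630859375, 190.70892333984375), (67.42150115966797, 62.872684478759766), 35.83765411376953)
green ((480.8133850097656, 244.89175415039062), (67.05835723876953, 72.76026153564453), 55.833335876464844)
```

View pics/crop_w1.png

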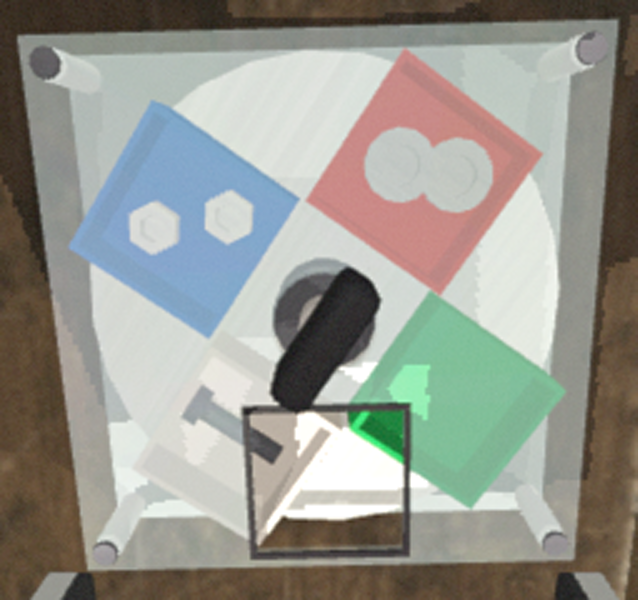

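```bash
python3 -m pendant '0 2.1 -0.1 0 0 0 0; 0 0 0 8.5 0 0 0; 0 0 0 8.5 0 0 0; 0 0 0 8.5 0 0 0; 0 0 0 8.5 0 0 0'; python3 -m pendant '4 0 0 0 0 0 0;3 0 0 0 0 0 0;0 0 0 0 0 0 0; 0 0 0 0 0 0 0'
python3 - <<'E'
from h import *
o=manip.get_obs();M=R.from_quat(o['eef_rot']).as_matrix();print(M.round(3),o['q'],o['position'])
print('err tool cm',100*M.T@(np.array([.4267,.282,.078])-o['position']), np.degrees(np.arctan2(M[1,2],M[0,2])))
c=cam('wrist');save(c,'wrist2')
E
```

```text
t: 1.5
position: [0.4281, 0.2793, 0.2311]
eef_rot: [0.21, 0.675, -0.21, 0.675]
force: [-0.5, 0.1, 0.3]
width: 1.001
t: 1.9
position: [0.4277, 0.2799, 0.1615]
eef_rot: [0.207, 0.676, -0.208, 0.676]
force: [-0.0, -0.6, 0.4]
width: 1.004
[[-0.001  0.561  0.828]
 [-0.001  0.828 -0.561]
 [-1.    -0.001 -0.   ]] [ 3.61110420e-01  2.49730518e-01  1.72792363e+00 -2.22746588e-04
  1.16495149e+00  9.56629949e-01] [0.42771886 0.27989827 0.16149726]
err tool cm [ 8.34969524  0.12475626 -0.19875216] -34.11572245151477
```

View pics/wrist2.png

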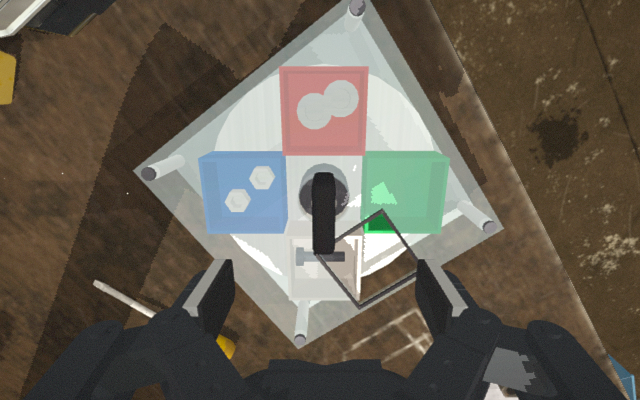

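The knob bar is upright at column ~323, midway between the fingers (235 and 415), so it is aligned. I'll descend and grip it.

```bash
python3 -m pendant '4 0.1 -0.2 0 0 0 0;3 0 0 0 0 0 0;1.3 0 0 0 0 0 0; 0 0 0 0 0 0 0' 40; python3 -m pendant '0 0 0 0 0 0 255; 0 0 0 0 0 0 255;0 0 0 0 0 0 255;0 0 0 0 0 0 255;0 0 0 0 0 0 255'; python3 -m pendant '0 0 0 0 0 0 255;0 0 0 0 0 0 255;0 0 0 0 0 0 255'
```

```text
t: 2.35
position: [0.4261, 0.2827, 0.0782]
eef_rot: [0.207, 0.676, -0.207, 0.676]
force: [-0.4, -0.2, -0.3]
width: 1.0
t: 2.85
position: [0.4281, 0.282, 0.0793]
eef_rot: [0.206, 0.675, -0.206, 0.678]
force: [-1.9, -0.1, 4.8]
width: 0.177
t: 3.15
position: [0.428, 0.2821, 0.0793]
eef_rot: [0.207, 0.675, -0.207, 0.678]
force: [4.8, -5.7, 2.1]
width: 0.175
```

```bash
python3 -m pendant '0 0 0 5.5 0 0 255;0 0 0 5.5 0 0 255;0 0 0 5.5 0 0 255;0 0 0 5.5 0 0 255;0 0 0 5.5 0 0 255'; python3 -m pendant '0 0 0 5.5 0 0 255;0 0 0 5.5 0 0 255;0 0 0 5.5 0 0 255;0 0 0 5.5 0 0 255;0 0 0 5.5 0 0 255'; python3 -m pendant '0 0 0 0 0 0 255;0 0 0 0 0 0 255';python3 - <<'E'
from h import *
o=manip.get_obs();M=R.from_quat(o['eef_rot']).as_matrix();print(np.degrees(np.arctan2(M[1,2],M[0,2])),o['q'],o['wrist_torque'])
c=cam('wrist');save(c,'wrist3')
E
```

```text
t: 3.65
position: [0.4287, 0.2815, 0.0793]
eef_rot: [0.363, 0.605, -0.362, 0.609]
force: [6.3, -9.8, 1.7]
width: 0.179
t: 4.15
position: [0.429, 0.2806, 0.0793]
eef_rot: [0.497, 0.501, -0.496, 0.506]
force: [7.7, -14.4, 1.8]
width: 0.178
t: 4.35
position: [0.4289, 0.2806, 0.0793]
eef_rot: [0.496, 0.502, -0.495, 0.507]
force: [8.3, -12.4, 2.5]
width: 0.185
-88.98437773996909 [ 0.36498741  0.34822869  1.82365783 -0.00610963  0.96611456  1.92151318] [-1.59156648 -0.96681342 -0.05485597]
```

View pics/wrist3.png

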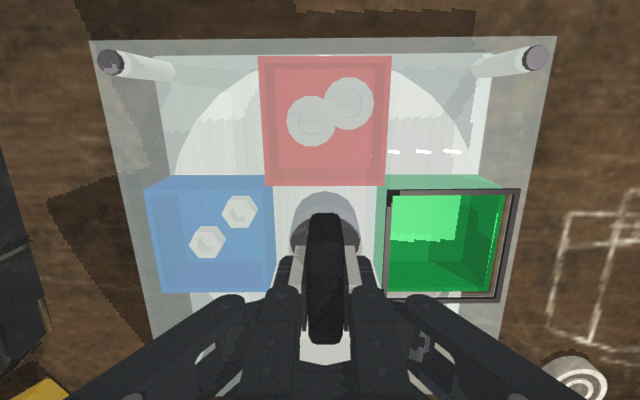

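Green bin fills the window squarely (window frame (387–518,190–300)). Release and retreat upward.

```bash
python3 -m pendant '0 0 0 0 0 0 0;0 0 0 0 0 0 0;0 0 0 0 0 0 0;0 0 0 0 0 0 0;0 0 0 0 0 0 0'; python3 -m pendant '-2 0 0 0 0 0 0;-4.5 0 0 0 0 0 0;-4.5 0 0 0 0 0 0;-4.2 0 0 0 0 0 0;0 0 0 0 0 0 0'; python3 -m pendant '0 0 0 -8.5 0 0 0;0 0 0 -8.5 0 0 0;0 0 0 -8.5 0 0 0;0 0 0 -8.5 0 0 0;0 0 0 -8.5 0 0 0'; python3 -m pendant '0 0 0 -8.5 0 0 0;0 0 0 -8.5 0 0 0;0 0 0 -8.5 0 0 0;0 0 0 -8.5 0 0 0;0 0 0 -8.5 0 0 0'; python3 -m pendant '0 0 0 -4 0 0 0;0 0 0 0 0 0 0;0 0 0 0 0 0 0'
python3 - <<'E'
from h import *
o=manip.get_obs();M=R.from_quat(o['eef_rot']).as_matrix();print(M.round(3),o['q'])
c=cam('wrist');save(c,'wrist4');np.save('wrist4.npy',c,allow_pickle=True)
print('shift cm',100*M.T@(np.array([.473,-.075,.231])-o['position']))
E
```

```text
t: 4.9
position: [0.4257, 0.2832, 0.0783]
eef_rot: [0.495, 0.505, -0.496, 0.504]
force: [0.2, 0.2, 0.9]
width: 0.991
t: 5.4
position: [0.429, 0.2845, 0.2368]
eef_rot: [0.499, 0.503, -0.492, 0.506]
force: [0.6, 0.7, 0.6]
width: 1.003
t: 5.9
position: [0.4254, 0.283, 0.2295]
eef_rot: [0.277, 0.651, -0.277, 0.65]
force: [0.5, 0.5, 0.1]
width: 1.002
t: 6.4
position: [0.4254, 0.283, 0.2295]
eef_rot: [0.022, 0.707, -0.023, 0.706]
force: [-0.3, 0.6, -0.5]
width: 1.0
t: 6.7
position: [0.4256, 0.283, 0.2298]
eef_rot: [0.001, 0.707, -0.001, 0.707]
force: [0.5, -0.1, -0.5]
width: 1.003
[[-0.001  0.002  1.   ]
 [-0.     1.    -0.002]
 [-1.    -0.    -0.001]] [3.68201790e-01 1.90047480e-01 1.62764849e+00 6.66354347e-05
 1.32472235e+00 3.70101229e-01]
shift cm [ -0.11382916 -35.7888083    4.80840836]
```

View pics/wrist4.png

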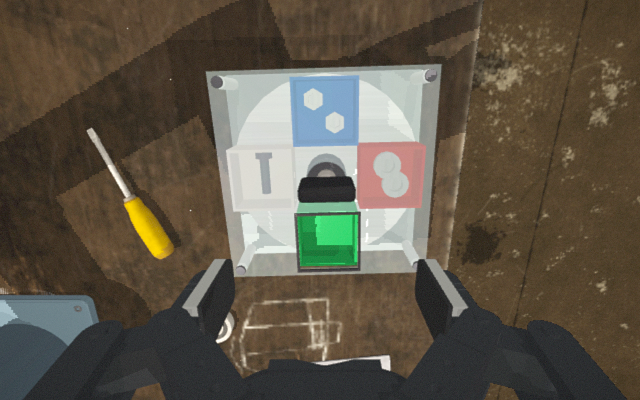

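The green bin stands under the window ((297–360, 210–271)). Now over to the nut.

```bash
python3 -m pendant '0 -4.5 0.6 0 0 0 0;0 -4.5 0.6 0 0 0 0;0 -4.5 0.6 0 0 0 0;0 -4.5 0.6 0 0 0 0;0 -4.5 0.6 0 0 0 0'; python3 -m pendant '2 -4.5 0.6 0 0 0 0;3 -3.8 0.6 0 0 0 0;3 -3.5 0.6 0 0 0 0;3 0 0 0 0 0 0;0 0 0 0 0 0 0'
python3 - <<'E'
from h import *
o=manip.get_obs();print(o['position'])
c=cam('wrist');save(c,'wrist5');np.save('wrist5.npy',c,allow_pickle=True)
print(proj(c,[.473,-.054,.016]))
E
```

```text
t: 7.25
position: [0.4558, 0.0564, 0.2304]
eef_rot: [0.0, 0.707, -0.0, 0.707]
force: [0.2, 0.5, 0.2]
width: 0.999
t: 7.75
position: [0.4709, -0.0601, 0.1167]
eef_rot: [0.002, 0.71, -0.0, 0.704]
force: [-1.0, 1.1, 0.6]
width: 1.001
[ 0.47093309 -0.06008955  0.11670284]
(np.float64(328.4838324016146), np.float64(192.9913754903082))
```

View pics/wrist5.png

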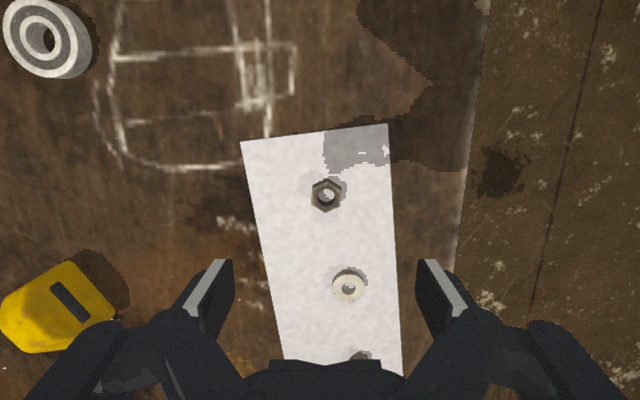

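```bash
python3 -m pendant '0 0 0 0 0 0 0;0 0 0 0 0 0 0'
python3 - <<'E'
from h import *
o=manip.get_obs();M=R.from_quat(o['eef_rot']).as_matrix();print(o['position'],M.round(3))
c=cam('wrist');np.save('wrist6.npy',c,allow_pickle=True)
u,v=map(int,proj(c,[.473,-.054,.016]));F=c['frame']
cr=F[v-30:v+30,u-30:u+30]
cv2.imwrite('pics/crop_nut2.png',cv2.resize(cr[:,:,::-1],None,fx=9,fy=9,interpolation=cv2.INTER_CUBIC))
m=(cr.max(2)<125).astype(np.uint8);print(u,v)
q=max(cv2.findContours(m,0,2)[0],key=cv2.contourArea)[:,0]+[u-30,v-30]
for z in (.016,.0095,.003):
    W=np.array([ray(c,a,b,z)[:2]*1000 for a,b in q],np.float32);print(z,cv2.minAreaRect(W),W.min(0),W.max(0))
E
```

```text
t: 8.0
position: [0.475, -0.0597, 0.1221]
eef_rot: [-0.001, 0.706, 0.0, 0.708]
force: [-0.4, 0.1, -0.1]
width: 1.004
[ 0.47504374 -0.05965206  0.12205409] [[ 0.003 -0.001  1.   ]
 [-0.001  1.     0.001]
 [-1.    -0.001  0.003]]
322 191
0.016 ((471.75579833984375, -55.83118438720703), (22.159231185913086, 27.673709869384766), 0.6143075227737427) [460.6088  -69.67491] [482.7967   -42.005814]
0.0095 ((471.6947937011719, -57.825740814208984), (22.737354278564453, 28.39571189880371), 0.6146531701087952) [460.25693 -72.03066] [483.0237   -43.639683]
0.003 ((471.6336364746094, -59.82030487060547), (23.315471649169922, 29.117713928222656), 0.6144945025444031) [459.90506 -74.38642] [483.2507   -45.273556]
```

View pics/crop_nut2.png

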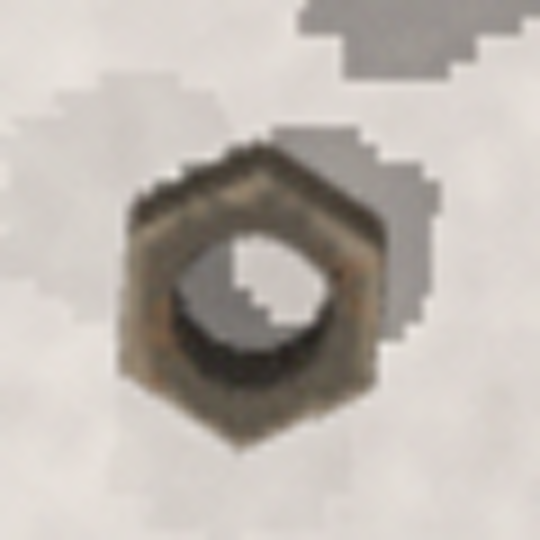

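Nut is seen with flats almost along world x (tilted ~3° clockwise), top-face centre at about (320,196), no occlusion. Descend.

```bash
python3 -m pendant '0 0.35 -0.3 3 0 0 0;4 0 0 0 0 0 0;4 0 0 0 0 0 0;2.2 0 0 0 0 0 0;0 0 0 0 0 0 0'; python3 -m pendant '0.7 0 0 0 0 0 0;0 0 0 0 0 0 0;0 0 0 0 0 0 0'; python3 -c "
from h import *
c=cam('wrist');save(c,'wrist7')"
```

```text
t: 8.55
position: [0.4693, -0.0554, 0.0167]
eef_rot: [0.019, 0.708, -0.018, 0.705]
force: [-0.5, 0.2, 0.5]
width: 1.002
t: 8.85
position: [0.472, -0.0568, 0.0126]
eef_rot: [0.018, 0.706, -0.019, 0.708]
force: [-0.5, -0.1, 0.0]
width: 0.996
```

View pics/wrist7.png

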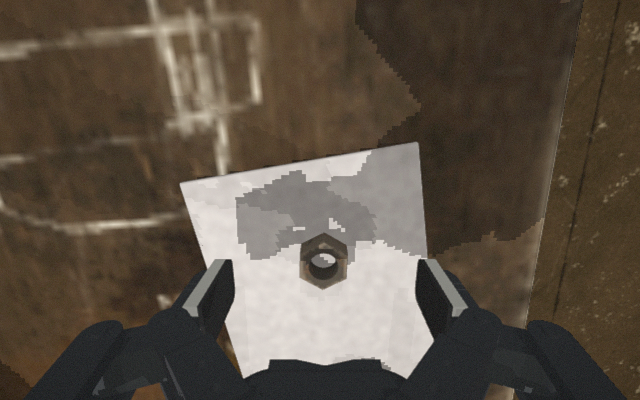

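The nut sits at (324,262), squarely between the fingers (234 / 417). Going the last 7 mm down and gripping.

```bash
python3 -m pendant '0.7 0 0 0 0 0 0;0 0 0 0 0 0 0;0 0 0 0 0 0 120;0 0 0 0 0 0 180;0 0 0 0 0 0 255' 30; python3 -m pendant '0 0 0 0 0 0 255;0 0 0 0 0 0 255;0 0 0 0 0 0 255;0 0 0 0 0 0 255'; python3 -m pendant '-2 0 0 0 0 0 255;-4 0 0 0 0 0 255;-4 0 0 0 0 0 255;0 0 0 0 0 0 255;0 0 0 0 0 0 255';python3 -c "
from h import *
c=cam('wrist');save(c,'wrist8')"
```

```text
t: 9.4
position: [0.471, -0.0566, 0.0044]
eef_rot: [0.019, 0.707, -0.019, 0.707]
force: [-0.1, 0.3, -1.4]
width: 0.515
t: 9.8
position: [0.4709, -0.0566, 0.0045]
eef_rot: [0.018, 0.707, -0.019, 0.707]
force: [-0.3, -0.2, 3.4]
width: 0.267
t: 10.3
position: [0.4715, -0.0567, 0.105]
eef_rot: [0.018, 0.706, -0.019, 0.708]
force: [-0.3, -0.2, -0.8]
width: 0.27
```

View pics/wrist8.png

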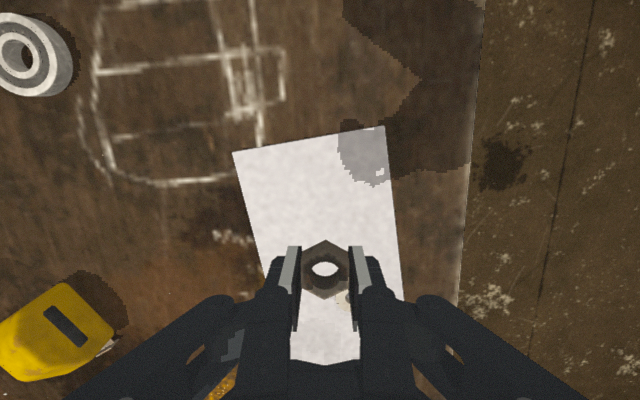

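Nut held at (325,268) between the pads. Compute the transfer.

Run:
```python
from h import *
c=np.load('wrist4.npy',allow_pickle=True).item()
a=c['frame'][195:285,280:380,::-1];cv2.imwrite('pics/crop_w4.png',cv2.resize(a,None,fx=6,fy=6,interpolation=cv2.INTER_CUBIC))
Q=np.array([ray(c,*p,.064)[:2] for p in [(296.5,211),(360,211),(360,271),(298,271)]]);print(Q.round(4).tolist(),Q.mean(0))
o=manip.get_obs();M=R.from_quat(o['eef_rot']).as_matrix()
print(100*M.T@(np.array([.4287,.2135,.14])-o['position']),np.degrees(np.arctan2(M[1,2],M[0,2])))
```

```text
[[0.3958, 0.2493], [0.4621, 0.2492], [0.4645, 0.1779], [0.3954, 0.178]] [0.42944821 0.2135899 ]
[-3.60683295 26.73084311 -5.58908256] -3.0029402933242637
```

View pics/crop_w4.png

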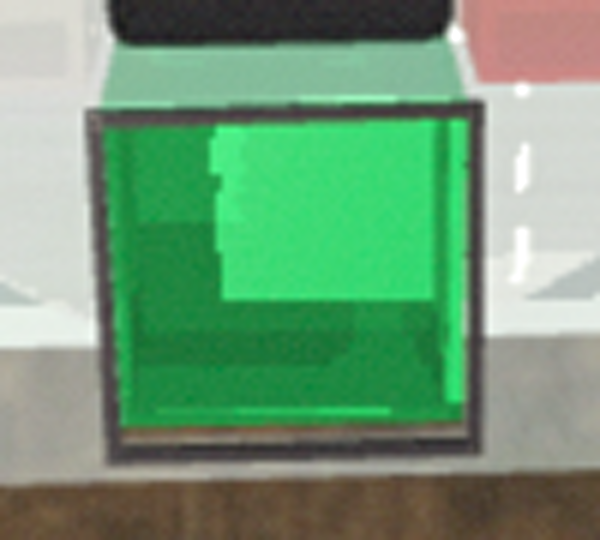

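```bash
python3 -m pendant '-3.6 0 0 0 0 0 255;0 4.45 -0.93 0 0 0 255;0 4.45 -0.93 0 0 0 255;0 4.45 -0.93 0 0 0 255;0 4.45 -0.93 0 0 0 255'; python3 -m pendant '0 4.45 -0.93 0 0 0 255;0 4.45 -0.93 0 0 0 255;0 0 0 -4.4 0 0 255;0 0 0 0 0 0 255;0 0 0 0 0 0 255'
python3 - <<'E'
from h import *
o=manip.get_obs();M=R.from_quat(o['eef_rot']).as_matrix();print(np.degrees(np.arctan2(M[1,2],M[0,2])))
print(100*M.T@(np.array([.429,.2137,.066])-o['position']))
c=cam('wrist');save(c,'wrist9');c=cam('side');save(c,'side9')
E
```

```text
t: 10.85
position: [0.4414, 0.1245, 0.1385]
eef_rot: [0.019, 0.708, -0.019, 0.706]
force: [0.2, -0.3, 0.0]
width: 0.27
t: 11.35
position: [0.4283, 0.2126, 0.1389]
eef_rot: [-0.008, 0.708, 0.008, 0.706]
force: [-0.6, -0.6, 0.1]
width: 0.268
1.306050647658506
[7.29144696 0.11376931 0.08834149]
```

View pics/wrist9.png

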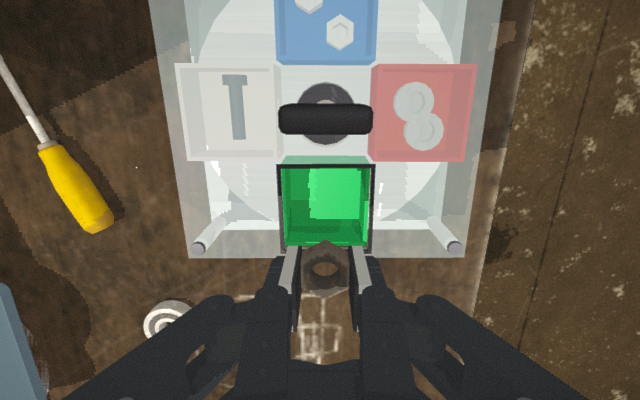

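Nut (325,265) lines up with the window's centre column (326). Lower to just at the window and check.

```bash
python3 -m pendant '3 0.1 0.1 0 0 0 255;3 0 0 0 0 0 255;1.2 0 0 0 0 0 255;0 0 0 0 0 0 255;0 0 0 0 0 0 255'
python3 - <<'E'
from h import *
c=cam('wrist');save(c,'wrist10')
E
```

```text
t: 11.95
position: [0.4308, 0.2137, 0.0689]
eef_rot: [-0.008, 0.707, 0.008, 0.707]
force: [0.8, 0.7, 0.3]
width: 0.267
```

View pics/wrist10.png

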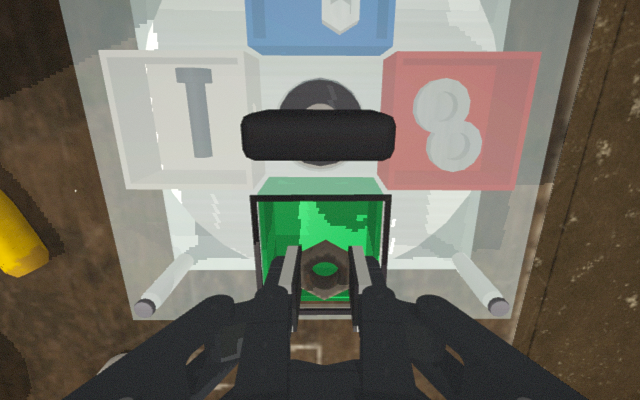

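Nut is over the window interior. Release.

```bash
python3 -m pendant '0.2 0 0 0 0 0 255;0 0 0 0 0 0 255;0 0 0 0 0 0 150;0 0 0 0 0 0 0;0 0 0 0 0 0 0'; python3 -m pendant '0 0 0 0 0 0 0;0 0 0 0 0 0 0;0 0 0 0 0 0 0;-2 0 0 0 0 0 0;-4 0 0 0 0 0 0';python3 -m pendant '-4 0 0 0 0 0 0;-4 2 0 0 0 0 0;0 2 0 0 0 0 0;0 0 0 0 0 0 0;0 0 0 0 0 0 0'
python3 - <<'E'
from h import *
c=cam('wrist');save(c,'wrist11');np.save('wrist11.npy',c,allow_pickle=True)
c=cam('scene');save(c,'scene11');print(manip.get_obs()['force'])
E
```

```text
t: 12.5
position: [0.4302, 0.2141, 0.0665]
eef_rot: [-0.009, 0.707, 0.009, 0.707]
force: [-0.4, 0.5, -0.3]
width: 0.742
t: 13.0
position: [0.4277, 0.2134, 0.1243]
eef_rot: [-0.009, 0.71, 0.008, 0.705]
force: [-0.2, -0.6, 0.1]
width: 1.0
t: 13.5
position: [0.4285, 0.2538, 0.2057]
eef_rot: [-0.009, 0.707, 0.009, 0.707]
force: [0.2, 0.6, 0.2]
width: 0.999
[0.03257634 0.02033457 0.50374578]
```

View pics/wrist11.png

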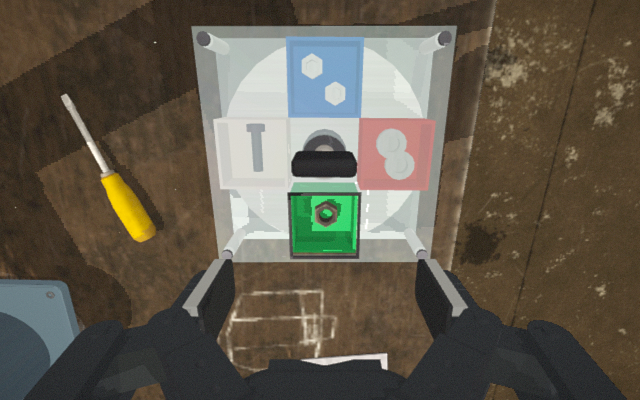

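The nut lies in the green bin at (326,213), and the bin is under the window frame. One numeric check before handing in.

Run:
```python
from h import *
c=np.load('wrist11.npy',allow_pickle=True).item()
n=ray(c,326,213,.034)[:2];print('nut',n,'depth pts',[dep(c,a,b).round(4).tolist() for a,b in [(317,211),(336,211),(340,245)]])
Q=np.array([ray(c,*p,.064)[:2] for p in [(289,192),(360,192),(359,258),(290,258)]]);print('win',Q.mean(0))
c2=cam('wrist');print('moved px',np.abs(c2['frame'][195:255,292:358].astype(int)-c['frame'][195:255,292:358]).mean(),manip.get_obs()['t'])
manip.hand_in()
```

```text
nut [0.43051076 0.21555058] depth pts [[0.4209, 0.218, 0.0351], [0.4411, 0.2181, 0.0339], [0.4463, 0.1831, 0.0438]]
win [0.42900503 0.21305438]
moved px 6.192087542087542 13.65
the job is handed in; nothing more can be done
```

I turned the carousel about 55° clockwise by its knob, so the green bin stands under the window. Then I gripped the big nut across its flats and dropped it through the window into that bin. I handed the job in at about 13.7 s.

Last checks before handing in:
- **Nut position:** the wrist picture showed the nut inside the green bin at about (0.431, 0.216). The window centre measured (0.429, 0.213). Depth put the nut's top at 34–35 mm above the bench, which fits it lying flat on the bin floor.
- **Green bin:** it filled the window frame squarely in the picture. I did not compute the bin-to-window distance as a number.
- **Gripper:** the arm was clear above the cover, with no significant force on the wrist.
- **Inconclusive check:** I compared two pictures to confirm nothing was moving. They differed by about 6 grey levels on average, and I did not separate camera noise or arm settling from real motion. The nut being at rest is therefore judged from a single picture and the depth reading.

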